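Park a used instrument tray behind the spring gate

ROBOT

A 6-joint arm with a two-finger parallel gripper is mounted at the origin on a cart in front of the work surface, level with it; the furniture and walls round the work are solid. World frame = base frame: x ahead of the robot, y to its left, z up, the work surface at z = 0. Lengths are in m, angles in degrees, forces in N, time in s.
With the tool pointing down it reaches from about 0.3 to 0.775 m from the base axis. Payload 14.6 kg.
Tool frame: the origin (TCP) lies on the centre line of the jaws, within the pads' length; the fingertips stand bot.tip_reach ahead of it and the grasp point (between the pads) lies 2 mm behind it (bot.tip_reach is the distance from the TCP to the fingertips, in m); x points along the fingers, y is the direction in which the jaws open and shut, and the axes are right-handed (so a half turn about x gives the same grasp; the last joint's range is limited). The gripper opens to 85 mm and grips with 20 to 120 N. Pads are 22 mm wide; open, the fingers measure 114 mm over their backs; the gripper's body (76 mm by 85 mm) begins 54 mm behind the grasp point. The pads swing forward as they close: fully open they stand 13 mm farther back than shut.
Start: joints at [59.954, 17.183, 87.147, -0, 75.671, -3.816], TCP at [0.243, 0.493, 0.248] pointing down, gripper open.
Joint ranges: [-173.82, 173.82], [-45.26, 126.66], [13.44, 144.39], [-59.66, 239.66], [0, 175.72], [-146.38, 146.38]. Speed limits (degrees/s): [127.2, 127.2, 147.25, 180, 180, 180].

INTERFACE

Orientations are given as a 3x3 rotation matrix whose columns are the frame's x, y, z axes.
In Python, from plant import status, imaging, sign_off, models, bot gives the robot as it stands. The module is installed in compiled form; this text tells all that it offers.
- The arm moves only by the shell command python3 -m handwheel 'ROWS' [FORCE]. ROWS is JSON, a list of rows, each a list of 3 entries, a list of its own where there are three numbers: the shift along the world's x, y, z in units of 30 mm (1.0 is 30 mm), then the turn, a rotation vector about the world's x, y, z in units of 6 degrees (1.0 is 6 degrees), then the finger opening in mm, from 0 to 85.4. A call has 1 to 5 rows; each row shifts and turns the pose as measured when the row begins; what a row does not reach is not made up. A row lasts 1/12 s, in which the tool goes at most 41.7 mm and 7.16 degrees, less where a joint would pass 70% of its speed; a pose out of reach is approached as far as the arm can. A call is refused whole if a number of a shift passes 1 or a number of a turn 1, either way. A call with a gripper value outside its range is refused whole. The fingers move at their own pace and stop on an object; FORCE is the grip in N (left out, the last holds). Time passes only in rows, so rows that do not move let the fingers close. It gives the time, the measured TCP pose, the force and the opening at its end, in the units of the state.
- status.observe(): the state, without advancing time (a new reading comes with each control period).
- imaging.grab_frame(name): name is "scene" or "top" or "wrist"; returns a dict with "image" (420x560x3 uint8, red, green, blue), "fov_y" (degrees; the focal length in pixels is half the picture's height over the tangent of half this angle, whatever the lens; pixels are square), "cx", "cy" (the principal point, pixels), "rvec" (rotation vector, rad) and "tvec" (3), from world to camera coordinates, as OpenCV has them. Camera axes: x right, y down, z forward; pixel columns grow to the right and rows downward; lengths in m; the calibration is good to about 2 mm. A picture is of the moment at which its call begins. There is no depth.
- sign_off(): hands the job in, once; it reports no verdict.
Trained networks look in a picture, given as the dict that the camera call returned (one of the last four; its "shot" number tells which), for a name from the list of things; names that differ only in an ending like _2 or _b are one class to them, and where a whole thing is asked for, a point or a joint stands for the part that bears it (a point fixed in the world has none). Each returns a list of dicts, best first, with "conf" (0 to 1); they miss things now and then, are a little off and sometimes report something else, mostly with a low value. They report only what shows in the picture. A call takes as long as a camera call.
- models.trace(picture, name): "region" (420x560 bool, what is visible of it) and "rect" ([left, top, width, height] in pixels, round what is visible of it).
The state is a dict: "clock": time; "q": joint angles; "dq": joint speeds; "effort": joint torques, N m; "tool_pos": TCP position; "tool_rot": TCP orientation; "contact_force": force on the tool from outside, world axes, zero at the start; "moment": the same for the moment, N m; "grip_width": opening from 0.0 (shut) to 1.0 (fully open).
Only numpy, scipy, OpenCV 4.12 (cv2) and the standard library are available. Lean on these libraries where they do the work, as an engineer would, in place of code of your own. Each camera call takes 0.05 s, during which the arm holds its last target.

TASK

Push the small steel tray with the lens case in it along the worktop, through the orange spring gate of the blue holding bay, and on until it is fully home at the end stop and the gate has closed behind it. Slide it in, do not lift it over the gate; the lens case stays lying in the tray, and the other things nearby stay where they are.

Things in the scene. Friction and masses are not known exactly. Their poses are not given: they have to be found in the camera images.
- bay: Blue low frame screwed to the worktop, open on top, no raised floor. Origin on the worktop, mid doorway; the tray enters along -y; x points to the left on entering, z up. Walls 32 mm high (door posts 36), 6 mm thick. Doorway 110 mm wide between posts (y = 11 to -1 mm); inside, the bay is 116 mm wide. In front of it two guides flare out to x = +-94 mm at y = 68 mm.
- bay_stop (a point): Middle of the end stop's face, on the worktop, at bay x = 0, y = -192 mm; axes as the bay's. When the tray is home against the stop, its centre is at bay y = -129 mm and its rear edge at y = -66 mm.
- leaf_left (a joint): Left orange gate leaf, hinged on an upright pin at bay x = +55, y = -3 mm; 52 mm long, 3 mm thick, from 3 to 31 mm above the worktop. 0 = closed, grows to 1.5 rad as it swings into the bay (never outwards). A weak spring closes it (0.015 N m closed, 0.06 open; a few newtons to push the tray through). To close, it needs the bay free to y = -55 mm.
- leaf_right (a joint): Right orange gate leaf, the mirror image of the left one at x = -55 mm; 0 = closed, 1.5 rad = open into the bay.
- tray_center (a point): Small rectangular steel tray, 91 mm (its x) by 126 mm (its y) by 16 mm high, about 0.11 kg, standing loose in front of the gate with its long side roughly along the bay's y axis (up to about 0.2 rad askew; either end may be regarded as the front). The point is its centre, 8 mm above its underside; z is up.
- case_center (a point): Contact lens case, 36 mm (x) by 72 mm (y) by 18 mm, off-white with one white and one blue cap, 0.02 kg, lying loose in the tray (its underside 4 mm above the tray's). The point is its centre, half-way up.
- dropper_center (a point): Bystander: small white dropper bottle with a red tip, 25 mm across, 84 mm high, standing; the point is half-way up.
- pot_center (a point): Bystander: black round pot, 66 mm across, 33 mm high; the point is half-way up.
- pad_pack_center (a point): Bystander: flat sealed pack, white with a purple stripe, 55 x 95 x 8 mm; the point is its centre.

How it is judged (in metres and radians):
On the way:
1. the tray slides through the doorway on the worktop and holds both leaves open (each over 0.6 rad, tray centre 30 mm before to 60 mm past the doorway, not lifted more than 12 mm) (y of tray_center in the frame of bay between -0.06 and 0.03 m and x of tray_center in the frame of bay between -0.03 and 0.03 m and z of tray_center in the frame of bay below 0.02 m and value of joint each of leaf_left, leaf_right above 0.6 rad), for 0.1 s.
At the end, for the whole second after the job is handed in: The tray stands flat on the worktop in the bay, its centre within 12 mm of its home place at the end stop (at least 117 mm past the doorway), within 0.25 rad of straight, at rest; both leaves are closed to within 0.08 rad; the lens case lies in the tray (y of tray_center in the frame of bay between -0.14 and -0.117 m and x of tray_center in the frame of bay between -0.03 and 0.03 m and z of tray_center in the frame of bay below 0.013 m and angle between the y axis of tray_center and the y axis of bay, either way round below 0.25 rad and value of joint each of leaf_left, leaf_right below 0.08 rad and linear speed of tray below 0.01 m/s and x of case_center in the frame of tray_center between -0.03 and 0.03 m and y of case_center in the frame of tray_center between -0.035 and 0.035 m and z of case_center in the frame of tray_center between -0.005 and 0.02 m); the robot touches nothing.
It fails at once if a bystander (dropper bottle, black pot, sealed pack) is moved more than 20 mm (distance of any of dropper_center, pot_center, pad_pack_center from where it was at the start of the episode above 0.02 m).
It also fails if it takes over 40 s, if anything falls off the work surface, if the arm or the gripper's body presses on something with over 40 N, if the wrist force passes 120 N, or if a joint passes its speed limit or range.

## Working session

There is one attempt and no reset: what is moved stays moved. The work goes in short steps, Python scripts to look and compute and a shell command to move; the robot and the scene stay as the last step left them, time stands still between calls to the robot, and variables do not carry over. Pictures are saved under pics/ and viewed, and the job is handed in when it is done.

```bash
mkdir -p pics; ls; python3 - <<'E'
from plant import status, imaging, models, bot
import cv2
s=status.observe(); print(s['clock'],s['tool_pos'],s['tool_rot'],s['grip_width'],bot.tip_reach)
for n in ['scene','top']:
    p=imaging.grab_frame(n); cv2.imwrite(f'pics/{n}0.png',p['image'][:,:,::-1]); print(n,p['fov_y'],p['cx'],p['cy'],p['rvec'],p['tvec'])
    for o in ['bay','tray_center','case_center','leaf_left','leaf_right','dropper_center','pot_center','pad_pack_center']:
        r=models.trace(p,o); print(o,[(round(x['conf'],2),x['rect']) for x in r[:2]])
E
```

```text
pics
0.0 [0.24298978 0.4931653  0.2476817 ] [[-5.81325722e-04  4.41966239e-01  8.97031497e-01]
 [-1.08071563e-03  8.97030847e-01 -4.41966619e-01]
 [-9.99999247e-01 -1.22636253e-03 -4.38272811e-05]] 0.9978914752147274 0.017
scene 46.91170133572166 280.6905281689756 208.60378386120587 [ 0.05176739  2.80855308 -1.3359851 ] [0.6101525  0.04665608 1.11250075]
bay [(0.78, [293.8, 160.6, 93.0, 80.5])]
tray_center [(0.66, [326.1, 246.1, 43.7, 56.8])]
case_center [(0.93, [339.6, 263.2, 19.4, 31.1])]
leaf_left [(0.76, [313.1, 208.6, 22.2, 13.3])]
leaf_right [(0.61, [337.2, 207.5, 20.0, 12.6])]
dropper_center [(0.66, [211.3, 222.9, 15.1, 29.6])]
pot_center [(0.97, [206.3, 192.1, 26.8, 24.3])]
pad_pack_center [(0.91, [204.8, 275.2, 28.3, 39.9])]
top 50.67758111930868 278.7642154522724 203.36615553517913 [ 2.15437675 -2.19072095  0.14575887] [-0.03666833  0.58920481  0.98202765]
bay [(0.8, [246.1, 209.4, 119.7, 85.9])]
tray_center [(0.85, [171.0, 230.7, 56.1, 48.2])]
case_center [(0.84, [181.8, 246.2, 28.6, 16.8]), (0.2, [243.6, 208.5, 122.8, 78.9])]
leaf_left []
leaf_right [(0.56, [244.3, 205.7, 123.7, 88.2])]
dropper_center [(0.47, [235.5, 136.8, 10.4, 8.7])]
pot_center [(0.9, [278.8, 120.4, 27.7, 31.1])]
pad_pack_center [(0.67, [166.7, 130.8, 38.1, 26.9])]
```

View pics/scene0.png

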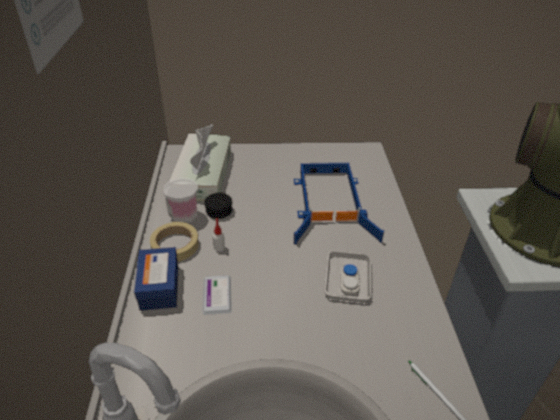

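View pics/top0.png

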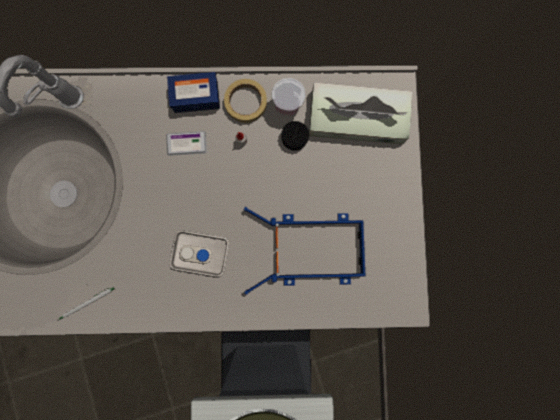

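The scene picture shows the bay at about (330,195), with its gate at row 215 and the tray in front at (349,277). In the top view the bay is at (318,250), the gate at column 276 and the tray at (200,254). The bystanders are well away, at the top left. Next I turn these pixels into positions.

```bash
cat > h.py <<'E'
import numpy as np, cv2
from plant import status, imaging, models, bot
def K(p):
    h=p['image'].shape[0]; f=h/2/np.tan(np.radians(p['fov_y'])/2)
    return np.array([[f,0,p['cx']],[0,f,p['cy']],[0,0,1]])
def ray(p,uv):
    R=cv2.Rodrigues(np.array(p['rvec'],float))[0]; t=np.array(p['tvec'],float)
    d=R.T@np.linalg.inv(K(p))@np.array([uv[0],uv[1],1.]); return -R.T@t,d
def onz(p,uv,z):
    c,d=ray(p,uv); return c+d*(z-c[2])/d[2]
def proj(p,X):
    return cv2.projectPoints(np.array(X,float).reshape(-1,1,3),np.array(p['rvec'],float),np.array(p['tvec'],float),K(p),None)[0][:,0]
def save(p,n,s=None,crop=None):
    im=p['image'][:,:,::-1].copy()
    if crop: x,y,w,h=crop; im=im[y:y+h,x:x+w]
    if s: im=cv2.resize(im,None,fx=s,fy=s,interpolation=cv2.INTER_CUBIC)
    cv2.imwrite('pics/'+n+'.png',im)
E
python3 - <<'E'
from h import *
for n in ['top','scene']:
    p=imaging.grab_frame(n)
    print(n,'tcp px',proj(p,status.observe()['tool_pos']))
    for o,z in [('tray_center',.016),('case_center',.022),('pot_center',.033),('pad_pack_center',.008),('dropper_center',.06)]:
        r=models.trace(p,o)
        if not r: continue
        c=np.argwhere(r[0]['region'])[:,::-1].astype(np.float32); m=cv2.minAreaRect(c)
        print(o,onz(p,m[0],z).round(4), [onz(p,q,z).round(3)[:2].tolist() for q in cv2.boxPoints(m)])
    save(p,n+'c',4,(160,195,200,110) if n=='top' else (280,150,120,160))
p=imaging.grab_frame('wrist'); save(p,'w0')
E
```

```text
top tcp px [[-33.29797453 396.27904997]]
tray_center [0.4795 0.1386 0.016 ] [[0.446, 0.208], [0.537, 0.194], [0.514, 0.068], [0.423, 0.084]]
case_center [0.4772 0.1467 0.022 ] [[0.466, 0.184], [0.502, 0.179], [0.489, 0.109], [0.453, 0.115]]
pot_center [ 0.7481 -0.0867  0.033 ] [[0.748, -0.042], [0.794, -0.088], [0.748, -0.132], [0.702, -0.085]]
pad_pack_center [0.7396 0.1698 0.008 ] [[0.764, 0.22], [0.77, 0.124], [0.715, 0.12], [0.709, 0.215]]
dropper_center [0.733  0.0364 0.06  ] [[0.735, 0.056], [0.753, 0.038], [0.731, 0.017], [0.713, 0.035]]
scene tcp px [[617.61148606 353.93709552]]
tray_center [0.4823 0.148  0.016 ] [[0.54, 0.206], [0.515, 0.069], [0.419, 0.084], [0.453, 0.219]]
case_center [0.4809 0.1577 0.022 ] [[0.504, 0.193], [0.493, 0.119], [0.457, 0.12], [0.469, 0.194]]
pot_center [ 0.7536 -0.0665  0.033 ] [[0.788, -0.117], [0.724, -0.115], [0.721, -0.019], [0.781, -0.021]]
pad_pack_center [0.7422 0.1786 0.008 ] [[0.773, 0.128], [0.717, 0.129], [0.713, 0.226], [0.765, 0.224]]
dropper_center [0.7442 0.0648 0.06  ] [[0.763, 0.017], [0.739, 0.013], [0.726, 0.109], [0.749, 0.113]]
```

View pics/topc.png

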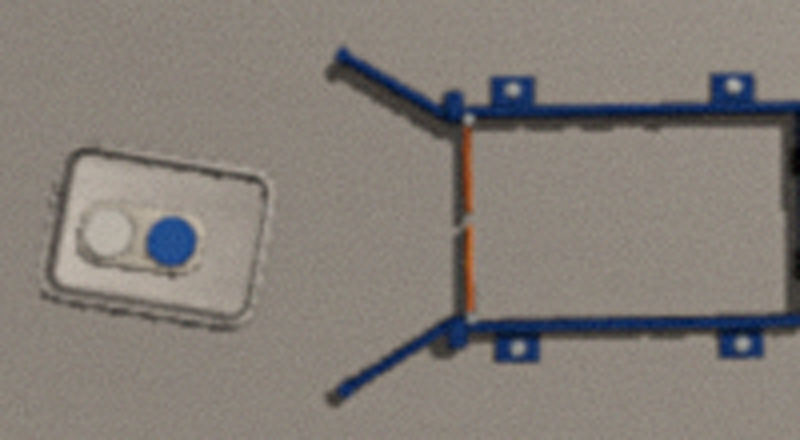

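View pics/scenec.png

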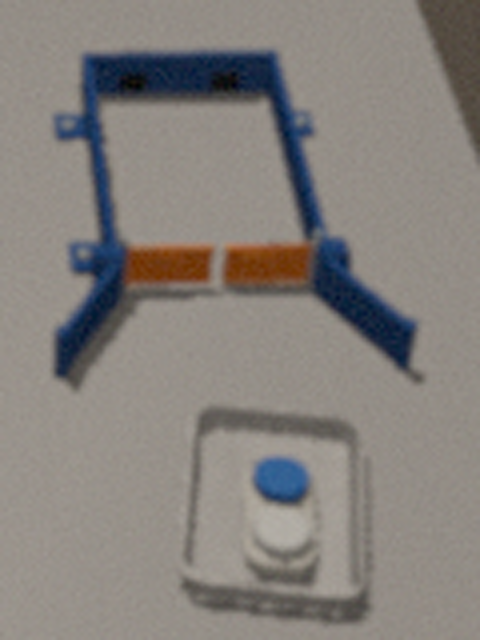

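View pics/w0.png

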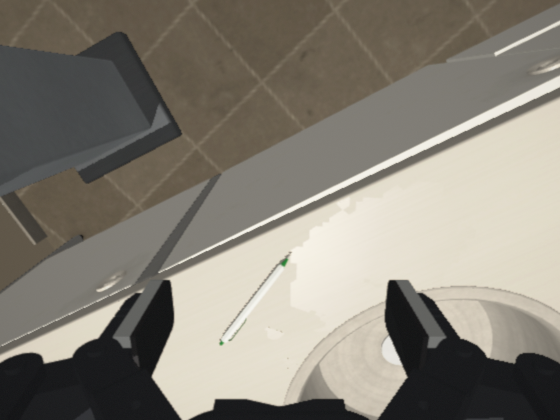

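```bash
python3 - <<'E'
from h import *
p=imaging.grab_frame('top'); q=imaging.grab_frame('scene')
T=lambda x,y:(x/4+160-.375,y/4+195-.375)
S=lambda x,y:(x/4+280-.375,y/4+150-.375)
pts=[('postL',T(453,103),.036),('postR',T(457,333),.036),('guideL',T(342,55),.032),('guideR',T(337,397),.032),('leaf mid',T(468,220),.031),('leafpinL',T(468,118),.034),('pinR',T(472,313),.034)]
for n,uv,z in pts: print(n,onz(p,uv,z).round(4))
for n,uv,z in [('backL in',S(103,55),.032),('backR',S(270,52),.032),('gate bottom mid',S(217,288),.003),('gate bot L',S(124,288),.003),('gate bot R',S(317,283),.003)]: print('scene',n,onz(q,uv,z).round(4))
for n,uv in [('wall top L',T(797,108)),('wall top R',T(797,322))]: print(n,onz(p,uv,.032).round(4))
for pic,o in [(p,'bay'),(q,'bay')]:
    pass
E
```

```text
postL [ 0.5495 -0.0324  0.036 ]
postR [ 0.4203 -0.0325  0.036 ]
guideL [0.5784 0.0306 0.032 ]
guideR [0.386  0.0352 0.032 ]
leaf mid [ 0.4832 -0.0398  0.031 ]
leafpinL [ 0.541  -0.0408  0.034 ]
pinR [ 0.4311 -0.0411  0.034 ]
scene backL in [ 0.5372 -0.2343  0.032 ]
scene backR [ 0.4284 -0.2353  0.032 ]
scene gate bottom mid [ 0.4864 -0.0355  0.003 ]
scene gate bot L [ 0.5401 -0.037   0.003 ]
scene gate bot R [ 0.4277 -0.0383  0.003 ]
wall top L [ 0.5437 -0.2295  0.032 ]
wall top R [ 0.4226 -0.2248  0.032 ]
```

```bash
python3 -m handwheel '[[[0.72,-0.58,0],[0,0,-1],45],[[0.72,-0.58,0],[0,0,-1],45],[[0.72,-0.58,0],[0,0,-1],45],[[0.72,-0.58,0],[0,0,-1],45],[[0.72,-0.58,0],[0,0,-1],45]]'; python3 -m handwheel '[[[0.72,-0.58,0],[0,0,-1],45],[[0.72,-0.58,0],[0,0,-1],45],[[0.72,-0.58,0],[0,0,-1],45],[[0.72,-0.58,0],[0,0,-1],45],[[0.72,-0.58,0],[0,0,-1],45]]'
python3 - <<'E'
from h import *
s=status.observe(); print(s['clock'],s['tool_pos'],s['tool_rot'].round(3) if hasattr(s['tool_rot'],'round') else s['tool_rot'],s['q'],s['grip_width'])
p=imaging.grab_frame('wrist'); save(p,'w1'); 
E
```

```text
clock: 2.07
tool_pos: [0.351, 0.4055, 0.2482]
tool_rot: [[-0.0, 0.837, 0.547], [0.001, 0.547, -0.837], [-1.0, 0.0, -0.001]]
contact_force: [0.5, 0.4, 0.0]
grip_width: 0.526
clock: 2.48
tool_pos: [0.4637, 0.3134, 0.2487]
tool_rot: [[0.001, 1.0, 0.028], [0.001, 0.028, -1.0], [-1.0, 0.001, -0.001]]
contact_force: [0.0, -0.2, 0.3]
grip_width: 0.526
2.4833 [0.46372822 0.31339465 0.24869809] [[ 0.001  1.     0.028]
 [ 0.001  0.028 -1.   ]
 [-1.     0.001 -0.001]] [3.02891663e+01 1.83576135e+01 8.55572343e+01 3.25189100e-02
 7.59952222e+01 2.86707201e+01] 0.5263160576007138
```

View pics/w1.png

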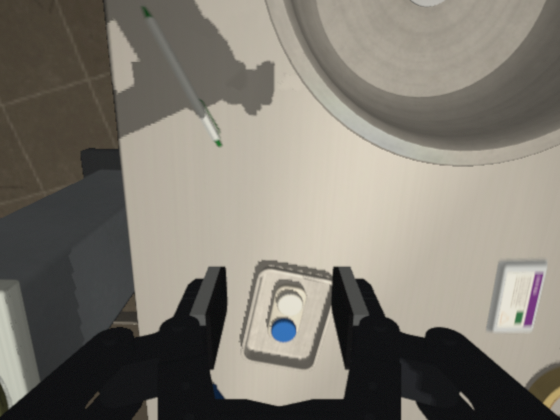

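The wrist view shows the tray between the fingers at about (288,313). The white cap is nearer the sink and the blue cap nearer the gate. The worktop behind the tray, rows 165 to 260, is free.

```bash
python3 - <<'E'
from h import *
for n in ['wrist','top']:
    p=imaging.grab_frame(n)
    for o,z in [('tray_center',.016)]:
        r=models.trace(p,o)
        c=np.argwhere(r[0]['region'])[:,::-1].astype(np.float32)
        W=np.array([onz(p,q,z)[:2] for q in c],np.float32); m=cv2.minAreaRect(W)
        print(n,r[0]['conf'],m,cv2.boxPoints(m).round(3).tolist())
    if n=='top':
        print('sink rim',onz(p,(122,185),0), onz(p,(117,230),0))
        m=(p['image'][:,:,2].astype(int)-p['image'][:,:,0]>40)&(p['image'][:,:,0]<80)
        m[:,:240]=0;m[:200]=0;m[300:]=0
        W=np.array([onz(p,q,.032)[:2] for q in np.argwhere(m)[:,::-1]])
        for lo,hi in [(-.22,-.18),(-.15,-.10),(-.09,-.06)]:
            a=W[(W[:,1]>lo)&(W[:,1]<hi)]
            u=a[(a[:,0]>.52)&(a[:,0]<.56)];l=a[(a[:,0]<.44)&(a[:,0]>.40)]
            print(lo,len(u),len(l),u[:,0].mean(),np.median(u[:,0]),np.median(l[:,0]),l[:,0].mean())
E
```

```text
wrist 0.71 ((0.4783700108528137, 0.14181961119174957), (0.13034023344516754, 0.09196189790964127), 79.37054443359375) [[0.42100000381469727, 0.0860000029206276], [0.5120000243186951, 0.0689999982714653], [0.5360000133514404, 0.19699999690055847], [0.4449999928474426, 0.21400000154972076]]
top 0.64 ((0.47896885871887207, 0.1386665552854538), (0.12572269141674042, 0.09093944728374481), 79.03617858886719) [[0.421999990940094, 0.0860000029206276], [0.5120000243186951, 0.06800000369548798], [0.5360000133514404, 0.19200000166893005], [0.44600000977516174, 0.20900000631809235]]
sink rim [0.64179869 0.32230667 0.        ] [0.53567798 0.33156831 0.        ]
-0.22 79 83 0.5492178336737531 0.5480621498466463 0.41695006365951826 0.41675567809565073
-0.15 40 44 0.5451360213929868 0.5447738277088238 0.4236519370734323 0.4236516108576666
-0.09 62 59 0.5487875823967887 0.5477775289836746 0.4192541922451592 0.41719988453757917
```

```bash
python3 -m handwheel '[[[0.11,-0.42,-0.9],[0,0,-0.27],45],[[0.11,-0.42,-0.9],[0,0,0],45],[[0.11,-0.42,-0.9],[0,0,0],45],[[0.11,-0.42,-0.9],[0,0,0],45],[[0.11,-0.42,-0.9],[0,0,0],45]]'; python3 -m handwheel '[[[0,0,-0.9],[0,0,0],45],[[0,0,-0.7],[0,0,0],45],[[0,0,-0.4],[0,0,0],45],[[0,0,0],[0,0,0],45]]'
```

```text
clock: 3.15
tool_pos: [0.4768, 0.257, 0.116]
tool_rot: [[0.013, 1.0, 0.022], [0.009, 0.022, -1.0], [-1.0, 0.013, -0.008]]
contact_force: [1.6, 1.2, -0.6]
grip_width: 0.53
clock: 3.48
tool_pos: [0.4719, 0.2573, 0.0487]
tool_rot: [[0.006, 0.999, 0.031], [0.006, 0.031, -0.999], [-1.0, 0.006, -0.006]]
contact_force: [-0.3, -0.9, -0.3]
grip_width: 0.527
```

```bash
python3 -m handwheel '[[[0.15,-0.1,-0.5],[0,0,-0.3],45],[[0.15,-0.1,-0.4],[0,0,0],45],[[0,0,0],[0,0,0],45]]'; python3 - <<'E'
from h import *
s=status.observe(); print(s['tool_pos'],s['contact_force'])
p=imaging.grab_frame('wrist'); save(p,'w2')
E
```

```text
clock: 3.73
tool_pos: [0.4804, 0.2538, 0.0225]
tool_rot: [[0.008, 1.0, 0.006], [0.007, 0.006, -1.0], [-1.0, 0.008, -0.007]]
contact_force: [-0.4, -0.9, -0.7]
grip_width: 0.533
[0.48036066 0.25379899 0.02246007] [-0.39144647 -0.87806311 -0.66363063]
```

View pics/w2.png

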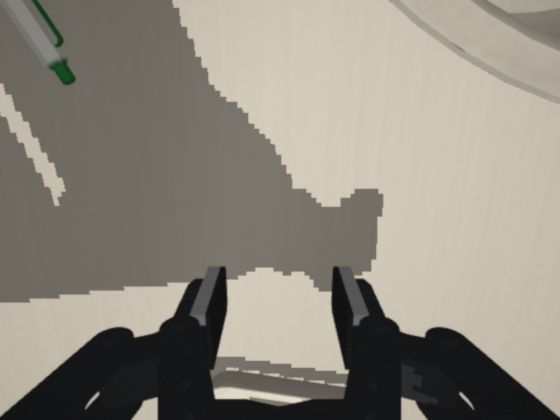

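```bash
python3 -m handwheel '[[[0,-0.5,-0.12],[0,0,0],45],[[0,-0.5,0],[0,0,0],45],[[0,-0.4,0],[0,0,0],45],[[0,-0.4,0],[0,0,0],45],[[0,-0.4,0],[0,0,0],45]]'; python3 -m handwheel '[[[0,-0.4,0],[0,0,0],45],[[0,-0.4,0],[0,0,0],45],[[0,0,0],[0,0,0],45]]'; cat > look.py <<'E'
from h import *
import sys
s=status.observe(); print(s['clock'],s['tool_pos'],s['contact_force'])
p=imaging.grab_frame('top')
r=models.trace(p,'tray_center')
if r:
    c=np.argwhere(r[0]['region'])[:,::-1]
    W=np.array([onz(p,q,.016)[:2] for q in c],np.float32); m=cv2.minAreaRect(W); print(r[0]['conf'],m)
save(p,sys.argv[1],4,(160,195,200,110))
E
python3 look.py t2
```

```text
clock: 4.2
tool_pos: [0.4813, 0.1891, 0.0244]
tool_rot: [[0.014, 1.0, 0.015], [0.01, 0.015, -1.0], [-1.0, 0.014, -0.01]]
contact_force: [-0.1, 0.1, -0.4]
grip_width: 0.526
clock: 4.45
tool_pos: [0.4818, 0.1615, 0.0261]
tool_rot: [[0.016, 1.0, 0.014], [0.01, 0.014, -1.0], [-1.0, 0.016, -0.01]]
contact_force: [0.0, 1.0, 0.2]
grip_width: 0.527
4.45 [0.48177137 0.1615121  0.02607856] [0.00379656 0.95169784 0.18315776]
0.74 ((0.4911957383155823, 0.08178411424160004), (0.09081143885850906, 0.1162559986114502), 1.0960990190505981)
```

View pics/t2.png

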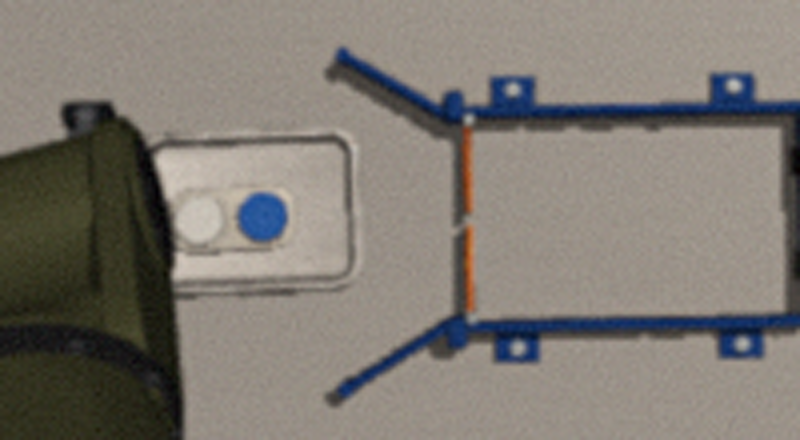

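```bash
python3 -m handwheel '[[[-0.04,-0.3,-0.15],[-0.1,0.15,-0.13],45],[[-0.05,-0.35,-0.05],[0,0,0],45],[[-0.05,-0.35,0],[0,0,0],45],[[-0.05,-0.35,0],[0,0,0],45],[[-0.05,-0.35,0],[0,0,0],45]]'; python3 look.py t3
```

```text
clock: 4.97
tool_pos: [0.4745, 0.1106, 0.0199]
tool_rot: [[0.001, 1.0, 0.003], [-0.0, 0.003, -1.0], [-1.0, 0.001, 0.0]]
contact_force: [0.1, 1.5, 1.1]
grip_width: 0.527
4.9667 [0.4744571  0.11061926 0.0198938 ] [0.05656389 1.48366018 1.11162158]
```

View pics/t3.png

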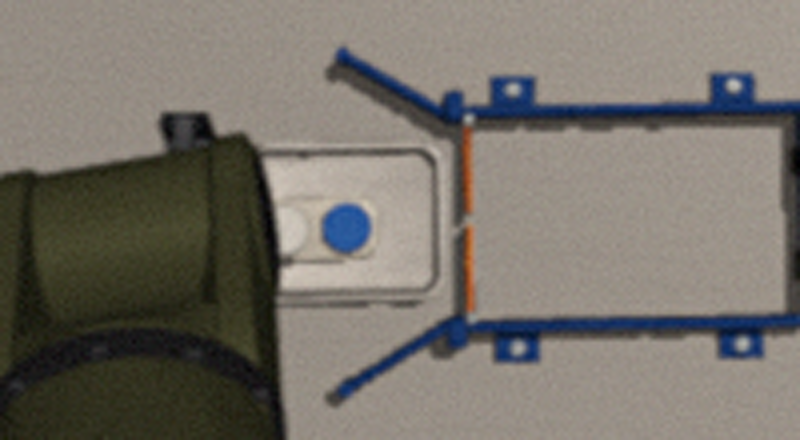

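```bash
python3 -m handwheel '[[[0.04,-0.35,0],[0,0,0],45],[[0.04,-0.35,0],[0,0,0],45],[[0.02,-0.35,0],[0,0,0],45],[[0,-0.35,0],[0,0,0],45],[[0,-0.35,0],[0,0,0],45]]'; python3 look.py t4
```

```text
clock: 5.48
tool_pos: [0.4772, 0.0566, 0.02]
tool_rot: [[0.0, 1.0, 0.002], [0.002, 0.002, -1.0], [-1.0, 0.0, -0.002]]
contact_force: [-1.3, 3.9, 0.5]
grip_width: 0.527
5.4833 [0.47718116 0.0565948  0.02001073] [-1.28025164  3.89733547  0.49437766]
0.87 ((0.48502030968666077, -0.03773527592420578), (0.09030940383672714, 0.08767246454954147), 1.1602168083190918)
```

View pics/t4.png

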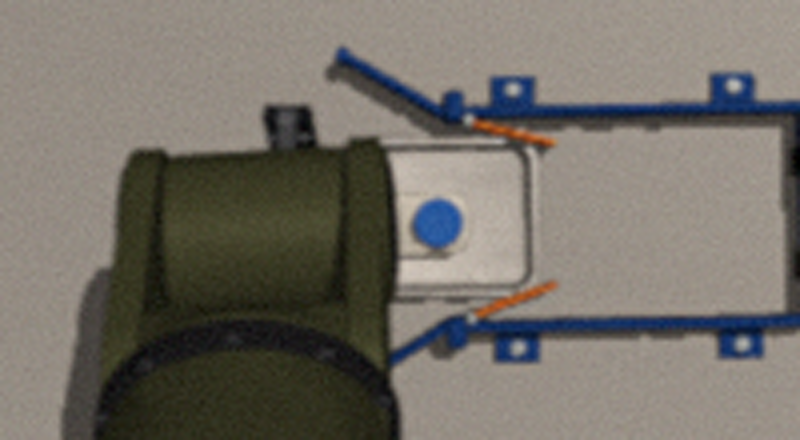

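```bash
python3 -m handwheel '[[[0,-0.35,0],[0,0,0],38],[[0,-0.35,0],[0,0,0],38],[[0,-0.35,0],[0,0,0],38],[[0,-0.35,0],[0,0,0],38],[[0,-0.35,0],[0,0,0],38]]'; python3 look.py t5;  python3 -m handwheel '[[[0,-0.35,0],[0,0,0],38],[[0,-0.35,0],[0,0,0],38],[[0,-0.35,0],[0,0,0],38],[[0,-0.35,0],[0,0,0],38]]'; python3 look.py t6
```

```text
clock: 6.0
tool_pos: [0.4775, 0.0018, 0.0203]
tool_rot: [[0.001, 1.0, 0.002], [0.002, 0.002, -1.0], [-1.0, 0.001, -0.002]]
contact_force: [0.8, 2.6, -0.9]
grip_width: 0.441
6.0 [0.47750452 0.00182355 0.02028352] [ 0.75890082  2.55694447 -0.93905428]
0.69 ((0.485098659992218, -0.10164966434240341), (0.08794421702623367, 0.0668974444270134), 1.7966701984405518)
clock: 6.43
tool_pos: [0.4774, -0.042, 0.0202]
tool_rot: [[0.001, 1.0, 0.001], [0.002, 0.001, -1.0], [-1.0, 0.001, -0.002]]
contact_force: [0.2, 2.1, 0.5]
grip_width: 0.448
6.4333 [ 0.47739587 -0.04200243  0.02021838] [0.17690084 2.14474321 0.45226932]
0.85 ((0.48274847865104675, -0.12215597927570343), (0.09279321134090424, 0.1135135218501091), 0.7510507106781006)
```

View pics/t6.png

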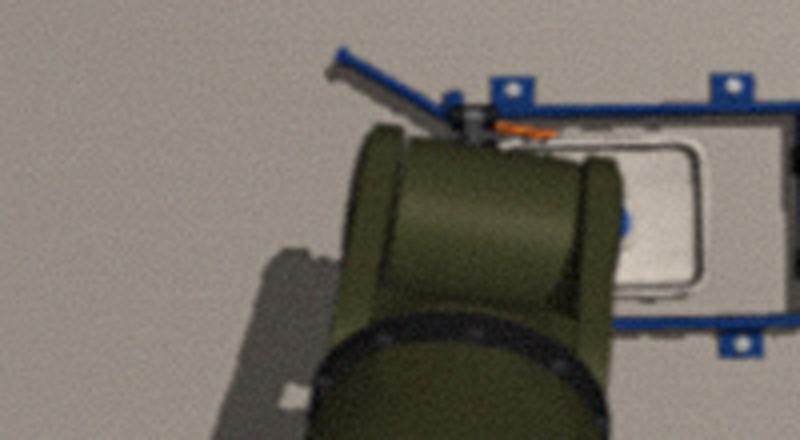

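```bash
python3 -m handwheel '[[[0,-0.3,0],[0,0,0],38],[[0,-0.3,0],[0,0,0],38],[[0,-0.3,0],[0,0,0],38],[[0,-0.25,0],[0,0,0],38],[[0,-0.15,0],[0,0,0],38]]'; python3 look.py t7
```

```text
clock: 6.95
tool_pos: [0.4773, -0.0846, 0.0201]
tool_rot: [[0.0, 1.0, 0.0], [0.002, 0.0, -1.0], [-1.0, 0.0, -0.002]]
contact_force: [0.6, 1.3, -0.0]
grip_width: 0.445
6.95 [ 0.47729379 -0.08459045  0.02014605] [ 0.62979101  1.27422912 -0.0100558 ]
0.68 ((0.4839285910129547, -0.16604362428188324), (0.1110064834356308, 0.08969806134700775), 89.04045867919922)
```

View pics/t7.png

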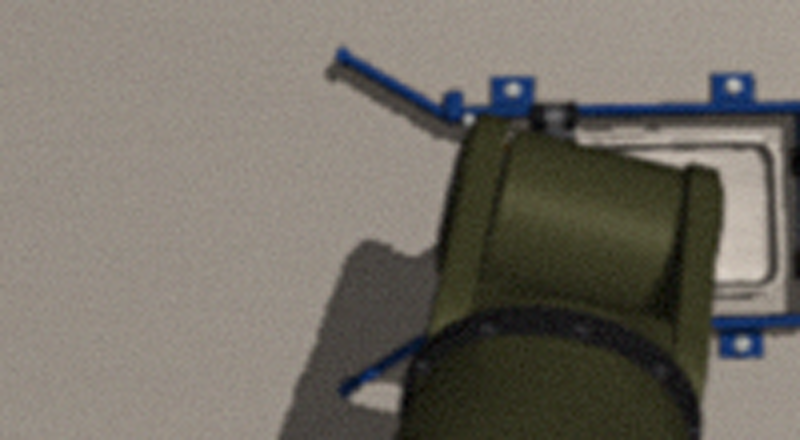

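Nearly home. I continue in small steps until the force rises at the stop.

```bash
python3 -m handwheel '[[[0,-0.13,0],[0,0,0],38],[[0,-0.1,0],[0,0,0],38]]';python3 -m handwheel '[[[0,-0.1,0],[0,0,0],38]]'; python3 -m handwheel '[[[0,0,0],[0,0,0],38]]'
```

```text
clock: 7.22
tool_pos: [0.4772, -0.0915, 0.0201]
tool_rot: [[0.0, 1.0, -0.0], [0.002, -0.0, -1.0], [-1.0, 0.0, -0.002]]
contact_force: [0.8, 1.7, 0.2]
grip_width: 0.444
clock: 7.3
tool_pos: [0.4771, -0.0932, 0.02]
tool_rot: [[-0.001, 1.0, -0.001], [0.004, -0.001, -1.0], [-1.0, -0.001, -0.004]]
contact_force: [3.7, 44.4, 8.0]
grip_width: 0.448
clock: 7.38
tool_pos: [0.4772, -0.0922, 0.0201]
tool_rot: [[-0.001, 1.0, -0.0], [0.006, -0.0, -1.0], [-1.0, -0.001, -0.006]]
contact_force: [1.3, 4.3, 1.9]
grip_width: 0.442
```

```bash
python3 -m handwheel '[[[0,0.1,0],[0,0,0],38],[[0,0.05,0.2],[0,0,0],38],[[0,0,0.4],[0,0,0],38],[[0,0,0.6],[0,0,0],38],[[0,0,0.9],[0,0,0],38]]';python3 -m handwheel '[[[0,0.5,0.9],[0,0,0],38],[[0,0.8,0.9],[0,0,0],38],[[0,0.9,0.9],[0,0,0],38],[[0,0.9,0.5],[0,0,0],38],[[-0.6,0.9,0.2],[0,0,0],38]]'; python3 -m handwheel '[[[-0.6,0.9,0],[0,0,0],38],[[-0.6,0.9,0],[0,0,0],38],[[-0.6,0.9,0],[0,0,0],38],[[0,0.9,0],[0,0,0],38],[[0,0,0],[0,0,0],38]]'; python3 look.py t8; python3 - <<'E'
from h import *
q=imaging.grab_frame('scene'); save(q,'s8',4,(280,150,120,160))
p=imaging.grab_frame('wrist'); save(p,'w8')
E
```

```text
clock: 7.8
tool_pos: [0.4749, -0.0865, 0.0817]
tool_rot: [[-0.008, 1.0, 0.001], [0.008, 0.001, -1.0], [-1.0, -0.008, -0.008]]
contact_force: [0.4, -0.2, 0.9]
grip_width: 0.444
clock: 8.22
tool_pos: [0.4576, 0.0337, 0.1942]
tool_rot: [[-0.002, 1.0, -0.005], [0.006, -0.005, -1.0], [-1.0, -0.002, -0.006]]
contact_force: [0.9, 1.0, 0.8]
grip_width: 0.447
clock: 8.63
tool_pos: [0.3984, 0.1487, 0.1995]
tool_rot: [[0.005, 1.0, -0.003], [0.006, -0.003, -1.0], [-1.0, 0.005, -0.006]]
contact_force: [0.4, -0.1, 0.3]
grip_width: 0.445
8.6333 [0.39838258 0.14867995 0.19947472] [ 0.40170218 -0.14142993  0.27079354]
0.83 ((0.4839312434196472, -0.16577395796775818), (0.1250918060541153, 0.08970198035240173), 89.04032135009766)
```

View pics/t8.png

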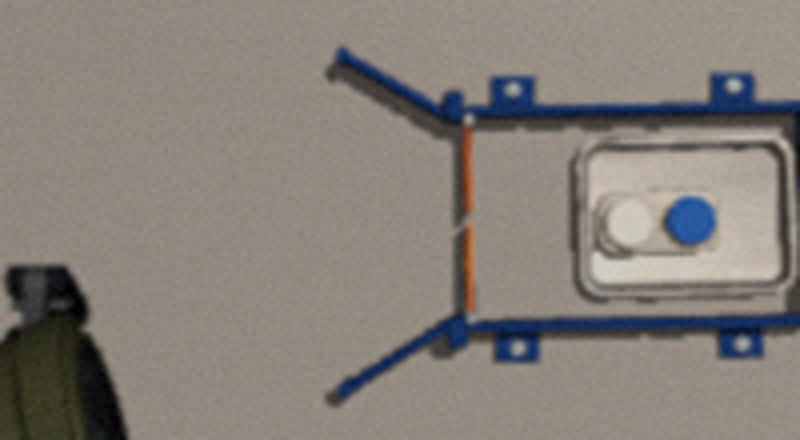

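View pics/s8.png

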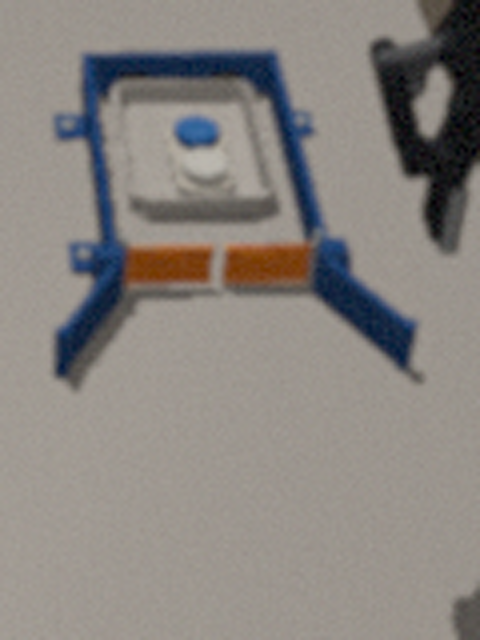

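Both views show the tray home, the leaves closed, the case in the tray and the gripper clear. I hand it in.

```bash
python3 -c "
from plant import sign_off
print(sign_off())"
```

```text
the job is handed in; nothing more can be done
None
```

I pushed the tray along the worktop with both fingertips behind its rear edge. This squared it up and took it through the gate to the end stop. I then backed off, lifted the arm clear and handed in after about 9 s of robot time.

**Last checks (top and scene views):**
- **Tray:** its centre is at about bay x = 0, y = -129 mm, which is the home place, and it is within about 1° of straight.
- **Gate:** both leaves look closed. On the way through, both were pushed open by the tray; I judged their angle from the pictures only.
- **Lens case:** it lies in the tray, about 16 mm off the middle towards the rear.
- **Robot:** clear of everything, with the contact force near zero.
- **Bystanders:** the arm stayed well away from them. I did not measure them again at the end.

**Disagreements and peaks:**
- **Force:** it peaked at 44 N at the wrist for a moment when the tray met the stop. The fingertips pushed, not the arm or gripper body, so I don't expect the 40 N limit to apply.
- **Tray measurement:** the first readings of the tray's centre differed by up to 9 mm along the push direction between cameras. I relied on the top view, and the contact at the stop agreed with it.

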